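Open the child-safe square tub

ROBOT

A 6-joint arm with a two-finger parallel gripper is mounted at the origin on the work surface. World frame = base frame: x ahead of the robot, y to its left, z up, the work surface at z = 0. Lengths are in m, angles in rad, forces in N, time in s.
With the tool pointing down it reaches from about 0.4 to 0.825 m from the base axis. Payload 7 kg.
Tool frame: the origin (TCP) lies midway between the tips of the shut fingers; the grasp point (between the pads) lies 19 mm behind it; z points along the fingers, y is the line along which they close (so a half turn about z gives the same grasp; the last joint's range is limited). The gripper opens to 88 mm and grips with 3 to 60 N. Pads are 19 mm wide; open, the fingers measure 130 mm over their backs; the gripper's body (78 mm by 193 mm) begins 47 mm behind the grasp point.
Start: joints at [1.545, 0.359, 0.012, 0, -1.224, -0.288], TCP at [0.208, 0.642, 0.227] pointing down, gripper open.
Joint ranges: [-3.07, 3.07], [-1.43, 2.12], [-1.02, 1.25], [-3.03, 1.67], [-3.05, -0], [-3.03, 3.03]. Speed limits (rad/s): [2.39, 2.39, 3.01, 3.14, 3.14, 3.14].

INTERFACE

Orientations are given as [roll, pitch, yaw] about the fixed x, y, z axes, in that order (R = Rz(yaw) Ry(pitch) Rx(roll)).
In Python, from station import arm gives the robot as it stands.
- The arm moves only by the tool servo_tool, never from a script. Its argument "deltas" is a list of rows, each a list of 7 numbers: the closure, from -1 (fully open) to 1 (shut), then the shift along the tool's x, y, z in mm, then the turn, a rotation vector about the tool's x, y, z in degrees. In form: [[gripper, x, y, z, ax, ay, az], ...]. A call has 1 to 20 rows; each row shifts and turns the commanded pose from where the row before left it, along the tool's axes as they then stand; what a row does not reach is not made up. A row lasts 1/12 s, in which the tool goes at most 41.7 mm and 7.16 degrees, less where a joint would pass 70% of its speed; a pose out of reach is approached as far as the arm can. A call is refused whole if a number of a shift passes 41.7 or a number of a turn 7.16, either way. A call with a gripper value outside its range is refused whole. The fingers move at their own pace and stop on an object; "squeeze" is the grip in N (left out, the last holds). Time passes only in rows, so rows that do not move let the fingers close. It gives the time, the measured TCP pose, the force, the opening and the grip force at its end, in the units of the state.
- arm.get_state(): the state, without advancing time (a new reading comes with each control period).
- arm.grab_frame(name): name is "side" or "top" or "wrist"; returns a dict with "color" (400x640x3 uint8, red, green, blue), "K" (3x3 intrinsics, pixels), "position" and "orientation" of the camera in the world. Camera axes: x right, y down, z forward; pixel columns grow to the right and rows downward; lengths in m; the calibration is good to about 2 mm. The wrist camera is an equidistant fisheye: a pixel r from the principal point sees the ray r / f radians off the axis. A picture is of the moment at which its call begins. There is no depth.
- arm.job_done(): hands the job in; it is judged then, once.
Trained networks look in a picture, given as the dict that the camera call returned (one of the last four; its "shot" number tells which), for a name from the list of things; names that differ only in an ending like _2 or _b are one class to them, and where a whole thing is asked for, a point or a joint stands for the part that bears it (a point fixed in the world has none). Each returns a list of dicts, best first, with "conf" (0 to 1); they miss things now and then, are a little off and sometimes report something else, mostly with a low value. They report only what shows in the picture. A call takes as long as a camera call. They do not tell look-alikes from the thing itself.
- arm.recognise(query, picture): "at" ([x, y, z] in m, in the coordinates of the camera as it stood for that picture, good to about 4 mm: the middle of the surface that is visible of it).
The state is a dict: "t": time; "q": joint angles; "qd": joint speeds; "joint_efforts": joint torques, N m; "eef_pos": TCP position; "ee_rot": TCP orientation; "force": force on the tool from outside, world axes, zero at the start; "moment": the same for the moment, N m; "width": finger opening in m; "gripper_force": force on a finger pad.
Only numpy, scipy, OpenCV 4.12 (cv2) and the standard library are available. Lean on these libraries where they do the work, as an engineer would, in place of code of your own. Each camera call takes 0.05 s, during which the arm holds its last target. There are 200 camera calls.

TASK

Open the square tub of laundry tablets: pinch the two spring buttons on its lid together, lift the lid off, and set it down (do not drop it) right way up in the middle of the round cork mat, then let go. Leave the square tub standing where it is, and do not disturb the round tub.

Things in the scene. Friction and masses are not known exactly. Their poses are not given: they have to be found in the camera images.
- lid_grip (a point): Grip point of the square tub's loose white lid with grey buttons (0.14 kg): midway between its two push buttons, 25 mm above the top of its 98 x 98 x 4 mm plate, 99 mm above the work surface while closed; z up. The buttons stand upright on its +y and -y sides. A skirt reaches 20 mm below the plate: set down flat the lid stands on it, this point then 49 mm above that surface.
- button_l (a joint): Button on the +y side, 30 mm wide along x, 1 to 41 mm above the plate: 0 free to 0.008 m fully pressed towards the middle. Outer faces of the two are 56 mm apart free, 40 mm both pressed. Spring 1.5 N to start, 4 N at the end, then a solid stop by which the lid can be carried.
- button_r (a joint): The same on the -y side. Each button draws in a bolt that otherwise locks the lid under the tub's rim: the lid lifts straight off only while both are pressed more than about 5 mm.
- tub_mouth (a point): Centre of the mouth of the white plastic square tub, 96 x 96 mm and 70 mm high, loose, about 0.9 kg, standing on the work surface; this point is at rim height (70 mm above the tub's underside). Its axes agree with the lid's at the start.
- mat_top (a point): Centre of the upper face of the round cork mat, 180 mm across, 3 mm thick, fixed flat on the work surface.
- round_top (a point): Bystander: the white round tub (96 mm across, 100 mm lid, same white turret and grey buttons, 115 mm high in all, 0.9 kg). This point is the centre of its lid plate's top, 74 mm above its underside. Not to be opened or moved.
There are look-alikes about, which are no part of the job. Leave any orange or red look-alike of the part that bears lid_grip alone. What is shaped like the part that bears mat_top but purple or turquoise is not meant.

How it is judged:
On the way, in this order (a step that is already met when the one before it is completed fails the run):
1. both buttons pinched in over 5.5 mm, lid still on the tub (value of joint each of button_l, button_r above 0.0055 m and distance between lid_grip and tub_mouth below 0.04 m), for 0.1 s.
2. lid lifted over 30 mm off the tub, the tub left standing (z of lid_grip in the frame of tub_mouth above 0.059 m and height (world z) of tub_mouth below 0.075 m), for 0.1 s.
3. lid lowered to within 12 mm of the mat, still held (z of lid_grip in the frame of mat_top below 0.061 m and horizontal distance between lid_grip and mat_top below 0.03 m and contact force between lid and the fingers above 1 N), for 0.05 s.
At the end, for the whole second after the job is handed in: The lid rests at rest, right way up (within 6 degrees) on the cork mat, its middle within 30 mm of the mat's centre, buttons sprung out again; the square tub stands upright within 30 mm of where it started (horizontal distance between lid_grip and mat_top below 0.03 m and z of lid_grip in the frame of mat_top between 0.044 and 0.054 m and angle between each of lid_grip, tub_mouth's own z axis and vertical below 0.1 rad and linear speed of lid below 0.02 m/s and value of joint each of button_l, button_r below 0.003 m and distance of tub_mouth from where it was at the start of the episode below 0.03 m); the robot touches nothing.
It fails at once if the round tub is moved more than 20 mm (distance of round_top from where it was at the start of the episode above 0.02 m).
It fails at once if the square tub is lifted or tipped over (height (world z) of tub_mouth above 0.09 m or angle between tub_mouth's own z axis and vertical above 0.35 rad).
It also fails if it takes over 45 s, if anything falls off the work surface, if the arm or the gripper's body presses on something with over 40 N, if the wrist force passes 120 N, or if a joint passes its speed limit or range.

## Working session

There is one attempt and no reset: what is moved stays moved. The work goes in short steps, Python scripts to look and compute and a tool call to move; the robot and the scene stay as the last step left them, time stands still between calls to the robot, and variables do not carry over. Pictures are saved under pics/ and viewed, at most 10 in all, crops included, and the job is handed in when it is done.

Besides the shell and the picture viewer there is one more tool, called after "Emit:" by a JSON object that holds its "method" and its "body". servo_tool: Moves the arm, as the interface text tells. Its arguments: {"type":"object","properties":{"deltas":{"type":"array","items":{"type":"array","items":{"type":"number"}}},"squeeze":{"type":"number"}},"required":["deltas"]}

```bash
mkdir -p pics; cat > h.py <<'E'
import numpy as np, cv2
from scipy.spatial.transform import Rotation as R
from station import arm
def rot(o):
    o=np.array(o,float)
    return o if o.shape==(3,3) else (R.from_euler('xyz',o).as_matrix() if o.size==3 else R.from_quat(o).as_matrix())
def world(p,f): return rot(f["orientation"])@np.array(p)+np.array(f["position"])
def px2w(u,v,f,z):
    d=rot(f["orientation"])@np.linalg.solve(f["K"],[u,v,1]); o=np.array(f["position"]); return o+d*(z-o[2])/d[2]
def proj(p,f):
    c=rot(f["orientation"]).T@(np.array(p)-f["position"]); q=np.array(f["K"])@c; return q[:2]/q[2]
def save(f,n): cv2.imwrite(f"pics/{n}.png",f["color"][:,:,::-1])
E
python3 - <<'E'
from h import *
for n in("top","side"):
    f=arm.grab_frame(n); save(f,n+"0"); print(n,f["position"],f["orientation"],f["K"][0][0])
    for q in("lid_grip","button_l","tub_mouth","mat_top","round_top"):
        for d in arm.recognise(q,f)[:5]:
            w=world(d["at"],f); print(q,round(d["conf"],2),w.round(3),proj(w,f).round())
s=arm.get_state();print(s["t"],s["eef_pos"],s["ee_rot"],s["width"])
E
```

```text
top [0.22161623 0.07872477 1.40220256] [-2.90799825  0.00546372 -1.5688669 ] 463.87281776535747
lid_grip 0.89 [0.474 0.256 0.077] [272. 221.]
lid_grip 0.81 [0.423 0.439 0.02 ] [212. 242.]
lid_grip 0.79 [0.298 0.256 0.025] [272. 284.]
button_l 0.59 [0.485 0.235 0.112] [277. 215.]
button_l 0.49 [0.324 0.261 0.063] [268. 274.]
button_l 0.39 [0.471 0.282 0.116] [260. 220.]
mat_top 0.79 [ 0.589 -0.009  0.002] [360. 190.]
mat_top 0.76 [0.349 0.007 0.005] [356. 267.]
mat_top 0.64 [ 0.721 -0.23   0.006] [430. 149.]
round_top 0.6 [ 0.494 -0.276  0.075] [454. 215.]
side [-0.03363889 -0.5398064   0.6494127 ] [-2.15028622  0.00322561 -0.72217693] 372.7627252851155
lid_grip 0.7 [0.296 0.246 0.028] [224. 230.]
lid_grip 0.67 [0.467 0.247 0.074] [274. 194.]
lid_grip 0.59 [0.415 0.429 0.026] [229. 190.]
button_l 0.41 [0.326 0.253 0.055] [231. 217.]
button_l 0.37 [0.465 0.28  0.106] [267. 180.]
tub_mouth 0.78 [0.444 0.224 0.037] [273. 211.]
mat_top 0.88 [0.343 0.    0.002] [294. 278.]
mat_top 0.71 [ 0.58  -0.018  0.003] [367. 240.]
mat_top 0.59 [ 0.719 -0.235  0.005] [465. 256.]
round_top 0.65 [ 0.48  -0.296  0.076] [436. 298.]
0.6 [0.20835713 0.64202725 0.2265726 ] [-3.14153712e+00  2.09837255e-05 -3.13750606e-01] 0.0875131660055078
```

```bash
python3 - <<'E'
from h import *
t=cv2.imread("pics/top0.png")
cv2.imwrite("pics/top0c.png",cv2.resize(t[110:310,180:480],(798,532),interpolation=cv2.INTER_CUBIC))
cv2.imwrite("pics/lidc.png",cv2.resize(t[185:260,225:325],(800,600),interpolation=cv2.INTER_CUBIC))
E
```

```text
(no output)
```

View pics/top0c.png

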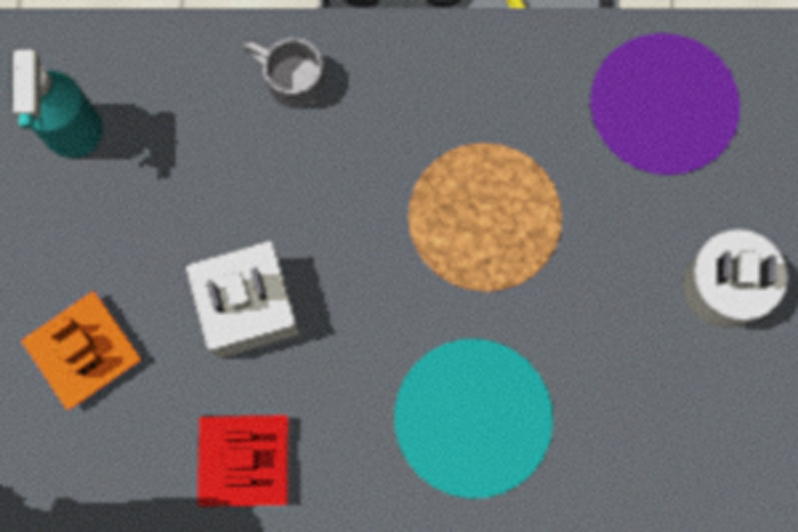

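View pics/lidc.png

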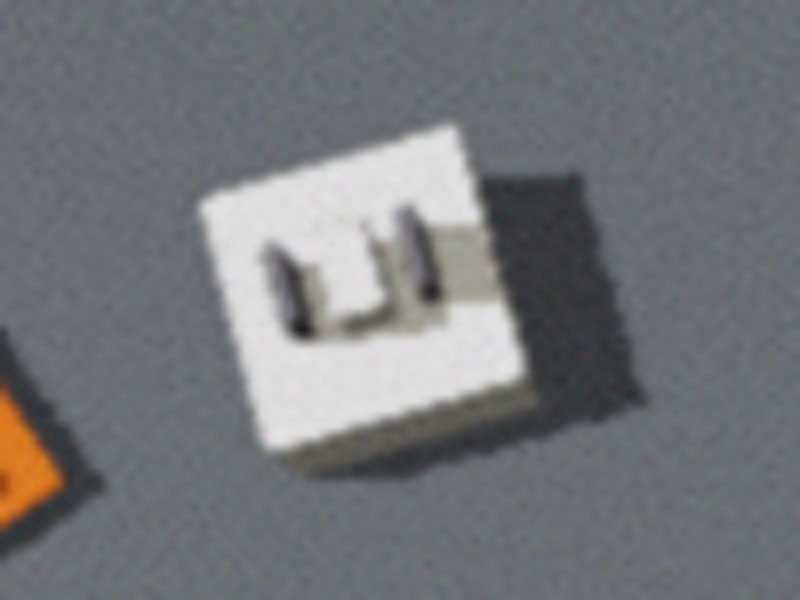

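View pics/side0.png

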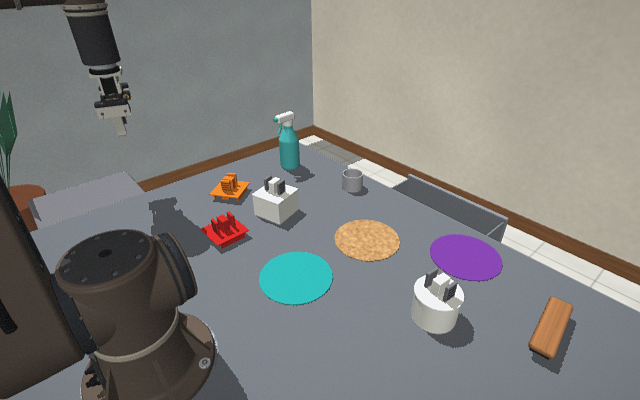

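The square white lid is at top-view px (272,221). The orange lid (212,242) and the red one (272,284) are look-alikes, and the white round tub (454,215) is the bystander. White and square fits the description, and the crop confirms it. The cork mat is at (360,190); the purple and turquoise discs are not meant.

```bash
python3 - <<'E'
from h import *
for n in("top","side"):
    f=arm.grab_frame(n)
    hsv=cv2.cvtColor(f["color"],cv2.COLOR_RGB2HSV)
    m=((hsv[:,:,0]>8)&(hsv[:,:,0]<25)&(hsv[:,:,1]>70)).astype(np.uint8)
    c=[190,360] if n=="top" else [240,367]
    _,l=cv2.connectedComponents(m); m=cv2.morphologyEx((l==l[c[0],c[1]]).astype(np.uint8),cv2.MORPH_CLOSE,np.ones((5,5)))
    k=max(cv2.findContours(m,0,1)[0],key=cv2.contourArea)[:,0]
    P=np.array([px2w(u,v,f,0.003)[:2] for u,v in k])
    A=np.c_[2*P,np.ones(len(P))]; s=np.linalg.lstsq(A,(P**2).sum(1),rcond=None)[0]; print(n,"mat",s[:2],"r",np.sqrt(s[2]+s[0]**2+s[1]**2))
    if n=="top":
        C=np.array([px2w(225+(u-3.5)/8,185+(v-3.5)/8,f,0.074)[:2] for u,v in[(200,200),(457,122),(528,390),(265,450)]])
        print(C.round(3),C.mean(0),np.linalg.norm(np.roll(C,-1,0)-C,axis=1)); d=np.roll(C,-1,0)-C; print(np.degrees(np.arctan2(d[:,1],d[:,0])))
        B=np.array([px2w(225+(u-3.5)/8,185+(v-3.5)/8,f,0.115)[:2] for u,v in[(272,245),(300,335),(405,207),(435,300)]])
        print("btn tops",B.round(3),B.mean(0))
E
```

```text
top mat [ 0.5856153  -0.01325197] r 0.0887784126222875
[[0.51  0.321]
 [0.54  0.228]
 [0.44  0.2  ]
 [0.418 0.294]] [0.47686343 0.26078258] [0.09803131 0.10367418 0.0969798  0.09622484]
[ -72.51264185 -164.15975416  103.09899427   16.50832844]
btn tops [[0.485 0.288]
 [0.453 0.277]
 [0.499 0.241]
 [0.465 0.229]] [0.47536953 0.25870911]
side mat [ 0.58399595 -0.01497366] r 0.08857945171005338
```

Emit:
{"method": "servo_tool", "body": {"deltas": [[-1,0,0,0,0,0,-6.9],[-1,0,0,0,0,0,-6.9],[-1,0,0,0,0,0,-6.9],[-1,0,0,0,0,0,-6.9],[-1,0,0,0,0,0,-6.9],[-1,10.5,31.7,0,0,0,0],[-1,10.5,31.7,0,0,0,0],[-1,10.5,31.7,0,0,0,0],[-1,10.5,31.7,0,0,0,0],[-1,10.5,31.7,0,0,0,0],[-1,10.5,31.7,0,0,0,0],[-1,10.5,31.7,0,0,0,0],[-1,10.5,31.7,0,0,0,0],[-1,10.5,31.7,0,0,0,0],[-1,10.5,31.7,0,0,0,0],[-1,10.5,31.7,0,0,0,0],[-1,10.5,31.7,0,0,0,0],[-1,10.5,31.7,0,0,0,0],[-1,10.5,31.7,0,0,0,0],[-1,0,0,0,0,0,0]]}}

```text
t: 2.37
eef_pos: [0.4774, 0.2545, 0.2268]
ee_rot: [3.141, -0.0, 0.285]
force: [-0.7, 0.8, -0.0]
width: 0.0874
gripper_force: 0.0
```

```bash
cat >> h.py <<'E'
def wproj(p,f):
    c=rot(f["orientation"]).T@(np.array(p)-f["position"]); K=np.array(f["K"]); r=np.hypot(c[0],c[1]); th=np.arctan2(r,c[2])
    return np.array([K[0,0]*th*c[0]/r+K[0,2],K[1,1]*th*c[1]/r+K[1,2]])
def wpx2w(u,v,f,z):
    K=np.array(f["K"]); a=(u-K[0,2])/K[0,0]; b=(v-K[1,2])/K[1,1]; th=np.hypot(a,b)
    d=rot(f["orientation"])@np.array([np.sin(th)*a/th,np.sin(th)*b/th,np.cos(th)]); o=np.array(f["position"]); return o+d*(z-o[2])/d[2]
E
python3 - <<'E'
from h import *
f=arm.grab_frame("wrist"); save(f,"w1"); cv2.imwrite("pics/w1b.png",cv2.resize(f["color"][:,:,::-1],(800,500),interpolation=cv2.INTER_CUBIC))
for q in("lid_grip","button_l","tub_mouth"):
    for d in arm.recognise(q,f)[:4]:
        w=world(d["at"],f); print(q,round(d["conf"],2),w.round(4),wproj(w,f).round())
for p in([.4755,.259,.074],[.4755,.259,.099]): print(wproj(p,f))
s=arm.get_state();print(s["t"],s["eef_pos"],s["ee_rot"],s["q"])
E
```

```text
lid_grip 0.87 [0.4786 0.2602 0.0768] [309. 185.]
lid_grip 0.62 [0.2996 0.2636 0.0244] [271. 298.]
lid_grip 0.56 [0.4332 0.4358 0.0218] [169. 173.]
button_l 0.86 [0.4832 0.2355 0.1167] [336. 198.]
button_l 0.83 [0.4098 0.4252 0.0631] [159. 200.]
button_l 0.81 [0.474  0.2796 0.1148] [286. 194.]
button_l 0.7 [0.4476 0.451  0.0677] [143. 165.]
tub_mouth 0.64 [0.5254 0.2783 0.0366] [305. 134.]
[309.08250259 187.76123515]
[308.71855007 193.82209399]
2.5667 [0.47538322 0.25860102 0.22665456] [-3.14139960e+00 -1.66860117e-04  2.88149295e-01] [ 8.60450832e-01  1.38499899e-01 -2.83608567e-01 -7.88565473e-05
 -1.14844304e+00  9.98527121e-01]
```

View pics/w1b.png

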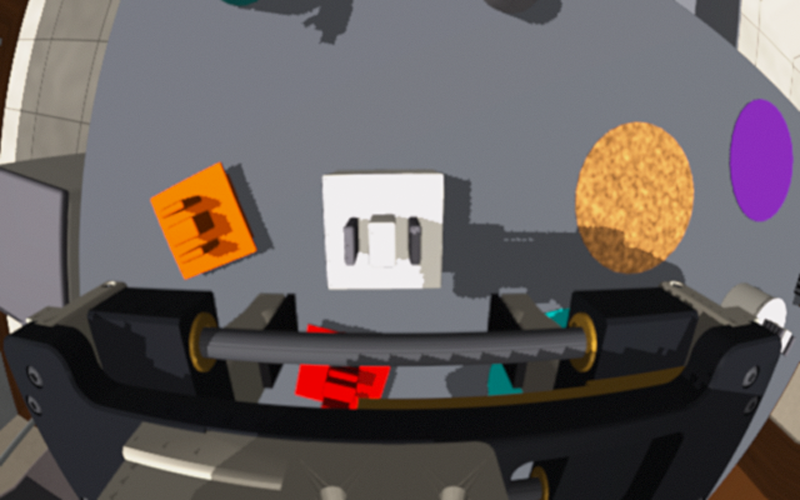

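The wrist view shows the white lid squared up with the tool. Its plate corners are at about (323,174), (443,173), (441,289) and (326,287), with the buttons at (351,242) and (415,241). I'll refine the lid pose from these.

```bash
python3 - <<'E'
from h import *
f=arm.grab_frame("wrist")
g=cv2.cvtColor(f["color"],cv2.COLOR_RGB2GRAY)
C=np.array([wpx2w(u/1.25,v/1.25,f,.074)[:2] for u,v in[(323,175),(443,174),(441,289),(327,287)]])
d=np.roll(C,-1,0)-C; print(C.round(4),C.mean(0),np.linalg.norm(d,axis=1),np.degrees(np.arctan2(d[:,1],d[:,0])))
B=np.array([wpx2w(u/1.25,v/1.25,f,.115)[:2] for u,v in[(351,218),(415,217)]]);print(B,B.mean(0)); e=B[1]-B[0];print(np.linalg.norm(e),np.degrees(np.arctan2(e[1],e[0])))
E
```

```text
[[0.5068 0.3264]
 [0.5347 0.2337]
 [0.4406 0.2044]
 [0.4142 0.2997]] [0.47407901 0.2660689 ] [0.09684647 0.09860042 0.09889782 0.09637012] [ -73.21026084 -162.69997729  105.49582432   16.10719756]
[[0.48759207 0.29297127]
 [0.50114369 0.24952177]] [0.49436788 0.27124652]
0.045513798700432234 -72.67762949073028
```

Emit:
{"method": "servo_tool", "body": {"deltas": [[-1,1.6,-1.5,20,0,0,0],[-1,0,0,30,0,0,0],[-1,0,0,30,0,0,0],[-1,0,0,25,0,0,0],[-1,0,0,20,0,0,0],[-1,0,0,12,0,0,0],[-1,0,0,8.5,0,0,0],[-1,0,0,0,0,0,0],[-1,0,0,0,0,0,0]], "squeeze": 20}}

```text
t: 3.37
eef_pos: [0.4764, 0.2609, 0.0812]
ee_rot: [3.141, 0.0, 0.29]
force: [0.1, 0.8, 0.7]
width: 0.0877
gripper_force: 0.0
```

```bash
python3 - <<'E'
from h import *
f=arm.grab_frame("wrist"); cv2.imwrite("pics/w2.png",cv2.resize(f["color"][100:350,120:520,::-1],(800,500),interpolation=cv2.INTER_CUBIC))
s=arm.get_state();print(s["t"],s["eef_pos"],s["force"])
E
```

```text
3.4167 [0.47679467 0.26109287 0.08179325] [0.00488736 0.33027551 0.54804486]
```

View pics/w2.png

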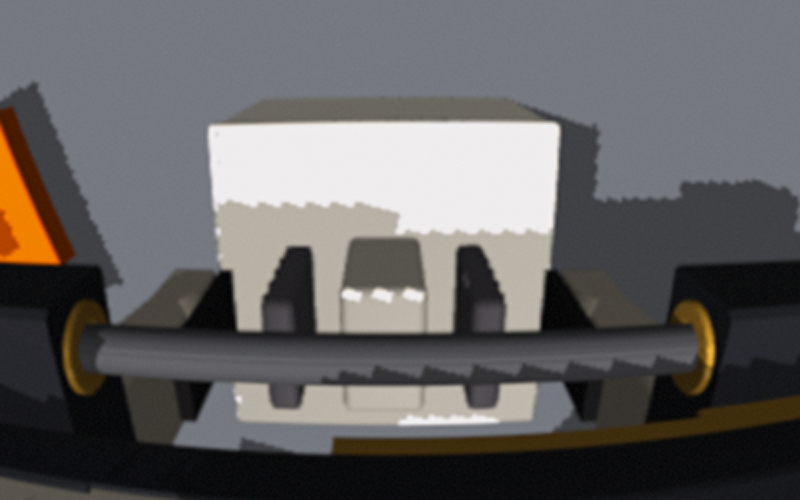

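The fingers straddle both buttons (mid at 388 px, buttons' mid at 384 px, so about 1 mm off), and they clear the plate. Pinch now.

Emit:
{"method": "servo_tool", "body": {"deltas": [[1,0,0,0,0,0,0],[1,0,0,0,0,0,0],[1,0,0,0,0,0,0],[1,0,0,0,0,0,0],[1,0,0,0,0,0,0],[1,0,0,0,0,0,0],[1,0,0,0,0,0,0],[1,0,0,0,0,0,0]], "squeeze": 20}}

```text
t: 4.08
eef_pos: [0.4769, 0.2605, 0.0814]
ee_rot: [-3.141, -0.001, 0.288]
force: [-4.2, 7.8, 6.7]
width: 0.0401
gripper_force: 8.6
```

Emit:
{"method": "servo_tool", "body": {"deltas": [[1,0,-0.7,0,0,0,0],[1,0,0,0,0,0,0],[1,0,0,0,0,0,0],[1,0,0,0,0,0,0]]}}

```text
t: 4.42
eef_pos: [0.4767, 0.2608, 0.0815]
ee_rot: [3.141, -0.001, 0.289]
force: [-0.5, -1.0, 5.5]
width: 0.0392
gripper_force: 20.0
```

Emit:
{"method": "servo_tool", "body": {"deltas": [[1,0,0,-4,0,0,0],[1,0,0,-6,0,0,0],[1,0,0,-10,0,0,0],[1,0,0,-15,0,0,0],[1,0,0,-20,0,0,0],[1,0,0,-25,0,0,0],[1,0,0,-15,0,0,0],[1,0,0,-5,0,0,0],[1,0,0,0,0,0,0],[1,0,0,0,0,0,0]]}}

```text
t: 5.25
eef_pos: [0.4759, 0.2606, 0.1807]
ee_rot: [-3.141, 0.001, 0.288]
force: [-0.2, -0.7, -1.6]
width: 0.0389
gripper_force: 20.0
```

```bash
python3 - <<'E'
from h import *
a=arm.grab_frame("side"); b=arm.grab_frame("top")
A=cv2.resize(a["color"][120:280,200:420],(660,480),interpolation=cv2.INTER_CUBIC)
cv2.imwrite("pics/s3.png",A[:,:,::-1])
s=arm.get_state();print(s["t"],s["eef_pos"],s["ee_rot"],s["force"],s["width"],s["gripper_force"])
E
```

```text
5.35 [0.47573084 0.2603186  0.17980731] [3.14077238e+00 1.99612564e-03 2.88050718e-01] [-0.29344838  0.40237412 -1.94072288] 0.03923091850901812 19.99376267194748
```

View pics/s3.png

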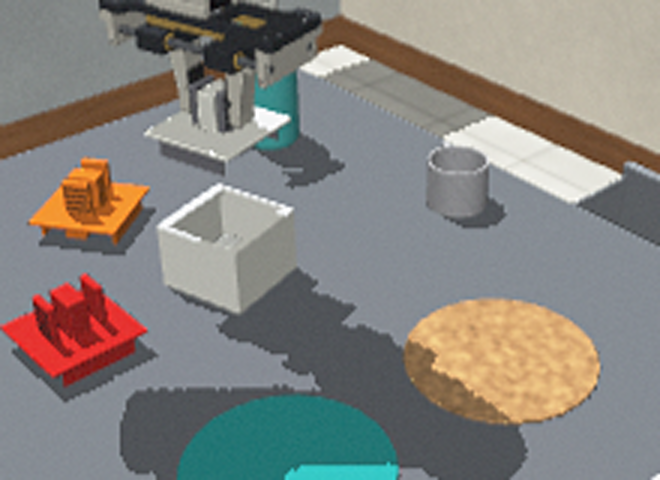

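The lid is off and level in the grip at about (218,125). The tub stands where it was at (230,250), and the cork mat at (500,360) is free. Next: carry it over.

Emit:
{"method": "servo_tool", "body": {"deltas": [[1,1,10,0,0,0,0],[1,2,20,0,0,0,0],[1,2,22,0,0,0,0],[1,2,22,0,0,0,0],[1,2,22,0,0,0,0],[1,2,22,0,0,0,0],[1,2,22,0,0,0,0],[1,2,22,0,0,0,0],[1,2,22,0,0,0,0],[1,2,22,0,0,0,0],[1,2,22,0,0,0,0],[1,2,22,0,0,0,0],[1,2,22,0,0,0,0],[1,2,13,0,0,0,0],[1,1,7.7,0,0,0,0],[1,0,0,0,0,0,0],[1,0,0,0,0,0,0],[1,0,0,0,0,0,0]]}}

```text
t: 6.85
eef_pos: [0.5862, -0.0113, 0.1808]
ee_rot: [-3.141, 0.0, 0.289]
force: [0.7, 0.2, -0.9]
width: 0.0391
gripper_force: 20.0
```

Emit:
{"method": "servo_tool", "body": {"deltas": [[1,0,0,15,0,0,0],[1,0,0,25,0,0,0],[1,0,0,30,0,0,0],[1,0,0,25,0,0,0],[1,0,0,17,0,0,0],[1,0,0,10,0,0,0],[1,0,0,6,0,0,0],[1,0,0,4,0,0,0],[1,0,0,3,0,0,0],[1,0,0,0,0,0,0],[1,0,0,0,0,0,0],[1,0,0,0,0,0,0]]}}

```text
t: 7.85
eef_pos: [0.5871, -0.0116, 0.0469]
ee_rot: [3.142, -0.001, 0.288]
force: [0.0, -0.1, -1.0]
width: 0.039
gripper_force: 20.0
```

```bash
python3 - <<'E'
from h import *
a=arm.grab_frame("side")
A=cv2.resize(a["color"][130:290,260:480],(660,480),interpolation=cv2.INTER_CUBIC)
cv2.imwrite("pics/s4.png",A[:,:,::-1])
s=arm.get_state();print(s["t"],s["eef_pos"],s["ee_rot"],s["force"],s["width"],s["gripper_force"])
E
```

```text
7.9 [ 0.58699069 -0.0116748   0.04686726] [ 3.14151981e+00 -1.40980367e-03  2.88353728e-01] [ 0.16636937  0.46471838 -1.46644687] 0.03918880495408843 19.99383419752121
```

View pics/s4.png

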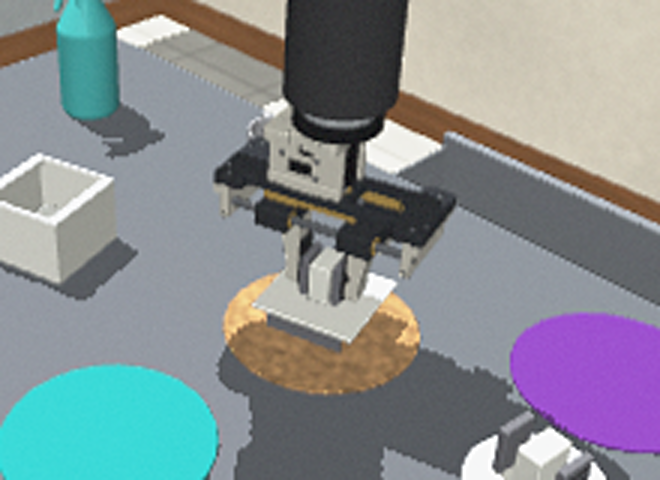

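The lid hangs level over the mat, plate at about (325,305) in the crop and centred on it. The round tub is well clear. Lowering gently.

Emit:
{"method": "servo_tool", "body": {"deltas": [[1,0,0,4,0,0,0],[1,0,0,3,0,0,0],[1,0,0,2,0,0,0],[1,0,0,1,0,0,0],[1,0,0,0.5,0,0,0],[1,0,0,0.5,0,0,0],[1,0,0,0,0,0,0],[1,0,0,0,0,0,0]]}}

```text
t: 8.57
eef_pos: [0.5865, -0.0117, 0.0351]
ee_rot: [3.142, -0.0, 0.288]
force: [0.7, 0.8, -1.1]
width: 0.0394
gripper_force: 20.0
```

Emit:
{"method": "servo_tool", "body": {"deltas": [[1,0,0,0.5,0,0,0],[1,0,0,0.5,0,0,0],[1,0,0,0,0,0,0],[1,0,0,0,0,0,0]]}}

```text
t: 8.9
eef_pos: [0.5867, -0.0117, 0.0346]
ee_rot: [3.141, -0.001, 0.289]
force: [-1.5, 0.3, 5.1]
width: 0.0396
gripper_force: 20.0
```

Contact with the mat. Opening, then retreating straight up.

Emit:
{"method": "servo_tool", "body": {"deltas": [[-1,0,0,0,0,0,0],[-1,0,0,0,0,0,0],[-1,0,0,0,0,0,0],[-1,0,0,0,0,0,0],[-1,0,0,0,0,0,0],[-1,0,0,0,0,0,0],[-1,0,0,0,0,0,0],[-1,0,0,0,0,0,0]]}}

```text
t: 9.57
eef_pos: [0.5864, -0.0118, 0.0339]
ee_rot: [-3.142, 0.0, 0.288]
force: [0.2, 0.6, 0.7]
width: 0.085
gripper_force: 0.0
```

Emit:
{"method": "servo_tool", "body": {"deltas": [[-1,0,0,-10,0,0,0],[-1,0,0,-20,0,0,0],[-1,0,0,-30,0,0,0],[-1,0,0,-30,0,0,0],[-1,0,0,-30,0,0,0],[-1,0,0,-20,0,0,0],[-1,0,0,-10,0,0,0],[-1,0,0,0,0,0,0],[-1,0,0,0,0,0,0],[-1,0,0,0,0,0,0]]}}

```text
t: 10.4
eef_pos: [0.5856, -0.0118, 0.1829]
ee_rot: [-3.141, 0.002, 0.288]
force: [-0.4, -0.0, -0.2]
width: 0.0874
gripper_force: 0.0
```

```bash
python3 - <<'E'
from h import *
a=arm.grab_frame("side")
A=cv2.resize(a["color"][130:290,260:480],(660,480),interpolation=cv2.INTER_CUBIC)
cv2.imwrite("pics/s5.png",A[:,:,::-1])
for n,f in(("s",a),("w",arm.grab_frame("wrist"))):
    for q in ("lid_grip","button_l"):
        for d in arm.recognise(q,f)[:3]: print(n,q,round(d["conf"],2),world(d["at"],f).round(3))
s=arm.get_state();print(s["t"],s["eef_pos"],s["force"],s["width"])
E
```

```text
s lid_grip 0.9 [ 0.571 -0.027  0.023]
s lid_grip 0.61 [0.297 0.241 0.029]
s lid_grip 0.59 [0.416 0.427 0.028]
s button_l 0.68 [ 0.589 -0.04   0.054]
s button_l 0.57 [0.402 0.426 0.043]
s button_l 0.53 [0.452 0.452 0.064]
w lid_grip 0.67 [0.435 0.43  0.023]
w lid_grip 0.66 [ 0.591 -0.011  0.03 ]
w button_l 0.96 [0.583 0.007 0.067]
w button_l 0.96 [ 0.594 -0.036  0.068]
w button_l 0.53 [0.412 0.42  0.048]
10.7 [ 0.58624145 -0.01180539  0.1832926 ] [-0.10591188  0.69581175 -0.79209887] 0.08753869742910889
```

View pics/s5.png

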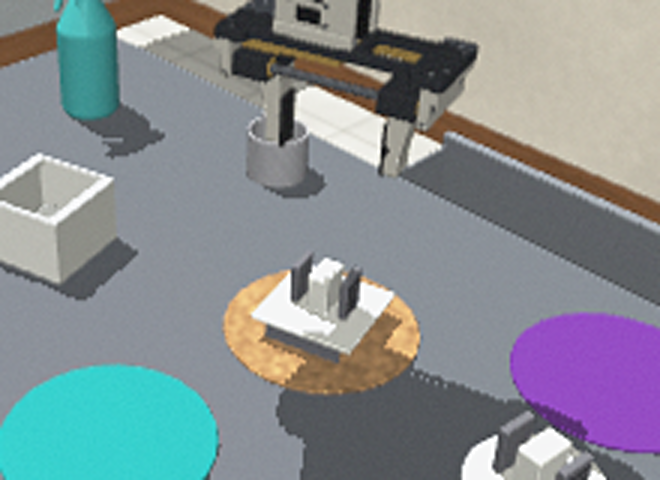

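The lid stands flat and centred on the cork mat, plate at about (322,310). Its buttons are sprung out, the tub is upright and in place, and the gripper is clear. Handing in.

```bash
python3 -c "
from station import arm
print(arm.job_done())"
```

```text
the job is handed in; nothing more can be done
None
```

I took the lid off the square tub and set it down right way up on the middle of the cork mat; the job is handed in, though it returned no verdict. In the last picture the buttons were sprung out, the square tub was standing in place, the round tub was untouched, and the gripper was clear.

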